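# Pack the driver modules into the transit case and click it shut

### The job

Pack the finished driver modules for transport: lift the top tray off the pile and seat it flat in the open transit case, leaving the other two trays of the pile as they are. Then stand every module from the bench upright in the tray, each fully down in a pocket of its own, and finally swing the lid down and press its free edge until the catch clicks and it stays fully shut. Leave the instrument, the red bin and the bottle where they are.

Things in the scene. Friction and masses are not known exactly. Their poses are not given: they have to be found in the camera images.
- case: white plastic transit case, fixed to the bench: base 242 (x) x 174 (y) x 50 mm high, open on top, walls and floor 6 mm, inside 230 x 162 mm. Origin at the centre of its underside, z up. The lid is hinged on the +y rim; the spring catch is in the middle of the -y side.
- case_floor (a point): centre of the inside floor of the case, 6 mm above the bench, same axes as the case
- lid (a joint): lid angle: 0 = shut and clicked, 1.57 = upright, stop at 2.05. A stiff hinge holds the lid where it is left (2 to 4 N at the free edge moves it). Lowered, it comes to rest on the spring catch at about 0.07; from there the free edge needs a push of about 10 N, and the catch snaps it to 0.
- lid_hinge (a point): middle of the hinge line: y = +87, z = 50 mm in the case frame. Turns with the lid; has the case's axes when shut. The lid runs from here 174 mm to its -y, is 242 mm long in x, hollow below, outer face flat at its z = +37 mm. A black clasp plate 62 mm wide stands 14 mm proud at the middle of the free edge.
- lid_press (a point): the place to press: on the lid's outer face at the middle of its free edge, above the clasp, 168 mm from the hinge line (87 mm above the bench when shut)
- catch (a joint): spring tongue of the catch, in m: 0 = fully out, 0.006 = fully pushed in; about 0.001 while it holds the shut lid
- tray_top_center (a point): top one of three stacked grey trays, each 220 (x) x 152 (y) x 40 mm, 0.26 kg. Point: its centre, 20 mm above its underside. To grip: the spine 12 mm thick along x through the centre, top 35 mm above the underside. Six open pockets 68 (x) x 66 (y) mm, centred at x = -72, 0, 72, y = -39, 39 mm, floors 8 mm above the underside.
- tray_mid_center (a point): centre of the second tray of the pile, 36 mm below the top one and the same. Outer and cross walls are 4 mm thick; the two cross walls, at x = -36 and 36 mm, end 24 mm above the underside. A 4 mm foot, set in 6 mm all round, drops loosely inside the rim of the tray below.
- tray_low_center (a point): centre of the bottom tray of the pile, same as the others, standing on the bench
- module0_center (a point): driver module, 0.22 kg: aluminium housing 60 (x) x 56 (y) x 32 mm high, on its middle a finned heat sink 46 (x) x 30 (y) x 30 mm high to grip it by; 62 mm high in all. Point: its centre, 31 mm above its underside; z up out of the heat sink. Starts upright on the bench. Absent (None) in some starts: four to six of the six modules are there.
- module1_center (a point): driver module, 0.22 kg: aluminium housing 60 (x) x 56 (y) x 32 mm high, on its middle a finned heat sink 46 (x) x 30 (y) x 30 mm high to grip it by; 62 mm high in all. Point: its centre, 31 mm above its underside; z up out of the heat sink. Starts upright on the bench. Absent (None) in some starts: four to six of the six modules are there.
- module2_center (a point): driver module, 0.22 kg: aluminium housing 60 (x) x 56 (y) x 32 mm high, on its middle a finned heat sink 46 (x) x 30 (y) x 30 mm high to grip it by; 62 mm high in all. Point: its centre, 31 mm above its underside; z up out of the heat sink. Starts upright on the bench. Absent (None) in some starts: four to six of the six modules are there.
- module3_center (a point): driver module, 0.22 kg: aluminium housing 60 (x) x 56 (y) x 32 mm high, on its middle a finned heat sink 46 (x) x 30 (y) x 30 mm high to grip it by; 62 mm high in all. Point: its centre, 31 mm above its underside; z up out of the heat sink. Starts upright on the bench. Absent (None) in some starts: four to six of the six modules are there.
- module4_center (a point): driver module, 0.22 kg: aluminium housing 60 (x) x 56 (y) x 32 mm high, on its middle a finned heat sink 46 (x) x 30 (y) x 30 mm high to grip it by; 62 mm high in all. Point: its centre, 31 mm above its underside; z up out of the heat sink. Starts upright on the bench. Absent (None) in some starts: four to six of the six modules are there.
- module5_center (a point): driver module, 0.22 kg: aluminium housing 60 (x) x 56 (y) x 32 mm high, on its middle a finned heat sink 46 (x) x 30 (y) x 30 mm high to grip it by; 62 mm high in all. Point: its centre, 31 mm above its underside; z up out of the heat sink. Starts upright on the bench. Absent (None) in some starts: four to six of the six modules are there.
- instrument: bystander: steel drum instrument with a blue circuit board on top, about 90 x 120 x 125 mm, origin under its centre
- redbin: bystander: open red plastic bin 110 x 150 x 70 mm, origin under its centre
- wash: bystander: white wash bottle, 60 mm across, 150 mm high, origin under its centre
Mind the look-alikes: they are no part of the job. Leave any orange look-alike of the part that bears module0_center alone.

How it is judged:
On the way, in this order (a step that is already met when the one before it is completed fails the run):
1. the top tray sits flat in the case, with the lid open (x of tray_top_center in the frame of case_floor between -0.012 and 0.012 m and y of tray_top_center in the frame of case_floor between -0.012 and 0.012 m and z of tray_top_center in the frame of case_floor between 0.012 and 0.025 m and angle between the x axis of tray_top_center and the x axis of case_floor, either way round below 0.08 rad and angle between tray_top_center's own z axis and vertical below 0.05 rad and value of joint lid above 0.5 rad), for 0.3 s.
2. every module present stands fully down in a pocket of the tray in the case (x of tray_top_center in the frame of case_floor between -0.012 and 0.012 m and y of tray_top_center in the frame of case_floor between -0.012 and 0.012 m and z of tray_top_center in the frame of case_floor between 0.012 and 0.025 m and angle between the x axis of tray_top_center and the x axis of case_floor, either way round below 0.08 rad and angle between tray_top_center's own z axis and vertical below 0.05 rad and x of module0_center in the frame of tray_top_center between -0.108 and 0.108 m and y of module0_center in the frame of tray_top_center between -0.074 and 0.074 m and z of module0_center in the frame of tray_top_center between 0.01 and 0.0235 m and angle between each of module0_center, module1_center, module2_center, module3_center, module4_center, module5_center's own z axis and vertical below 0.1 rad and x of module1_center in the frame of tray_top_center between -0.108 and 0.108 m and y of module1_center in the frame of tray_top_center between -0.074 and 0.074 m and z of module1_center in the frame of tray_top_center between 0.01 and 0.0235 m and x of module2_center in the frame of tray_top_center between -0.108 and 0.108 m and y of module2_center in the frame of tray_top_center between -0.074 and 0.074 m and z of module2_center in the frame of tray_top_center between 0.01 and 0.0235 m and x of module3_center in the frame of tray_top_center between -0.108 and 0.108 m and y of module3_center in the frame of tray_top_center between -0.074 and 0.074 m and z of module3_center in the frame of tray_top_center between 0.01 and 0.0235 m and x of module4_center in the frame of tray_top_center between -0.108 and 0.108 m and y of module4_center in the frame of tray_top_center between -0.074 and 0.074 m and z of module4_center in the frame of tray_top_center between 0.01 and 0.0235 m and x of module5_center in the frame of tray_top_center between -0.108 and 0.108 m and y of module5_center in the frame of tray_top_center between -0.074 and 0.074 m and z of module5_center in the frame of tray_top_center between 0.01 and 0.0235 m), for 0.3 s.
3. the lid is pressed down until the catch has clicked (value of joint lid below 0.02 rad), for 0.2 s.
At the end, for the whole second after the job is handed in: Lid clicked shut (below 0.02 rad), still; top tray flat on the case floor (12 mm, 0.08 rad); every module present upright (0.1 rad) in the tray, underside within 4.5 mm of the pocket floor; the other two trays level, within 30 mm of where they were (all of step 2 and value of joint lid below 0.02 rad and velocity of joint lid between -0.1 and 0.1 rad/s and distance of each of tray_low_center, tray_mid_center from where it was at the start of the episode below 0.03 m and angle between each of tray_low_center, tray_mid_center's own z axis and vertical below 0.05 rad); the robot touches nothing.
It fails at once if the steel drum instrument is pushed more than 40 mm (distance of instrument from where it was at the start of the episode above 0.04 m).
It fails at once if the red bin is pushed more than 40 mm (distance of redbin from where it was at the start of the episode above 0.04 m).
It fails at once if the wash bottle is pushed more than 40 mm (distance of wash from where it was at the start of the episode above 0.04 m).
Of module0, module1, module2, module3, module4, module5 only 4 to 6 are there at a start; the rules pass over those that are not, and their reading is None.
At some moment in a run one of module0, module1, module2, module3, module4, module5 may be knocked a few centimetres aside while the robot is not near it.
Once in a run the grip may slacken for a moment while it holds something.
It also fails if it takes over 210 s, if anything falls off the work surface, if the arm or the gripper's body presses on something with over 40 N, if the wrist force passes 120 N, or if a joint passes its speed limit or range.

### The arm

A 7-joint arm with a two-finger parallel gripper is mounted at the origin on the work surface. World frame = base frame: x ahead of the robot, y to its left, z up, the work surface at z = 0. Lengths are in m, angles in rad, forces in N, time in s.
With the tool pointing down it reaches from about 0.425 to 0.975 m from the base axis. Payload 16.7 kg.
Tool frame: the origin (TCP) lies midway between the tips of the shut fingers; the grasp point (between the pads) lies 19 mm behind it; z points along the fingers, y is the direction in which the jaws open and shut (so a half turn about z gives the same grasp; the last joint's range is limited). The gripper opens to 85 mm and grips with 20 to 120 N. Pads are 22 mm wide; open, the fingers measure 114 mm over their backs; the gripper's body (76 mm by 85 mm) begins 54 mm behind the grasp point. The pads swing forward as they close: fully open they stand 13 mm farther back than shut.
Start: joints at [-1.496, 0.426, 0.074, 1.606, -0.034, 1.111, -0.067], TCP at [0.15, 0.658, 0.231] pointing down, gripper open.
Joint ranges: [-2.85, 2.85], [-0.5, 2.14], [-1.23, 1.37], [0.21, 2.46], [-1.02, 4.16], [0.16, 2.05], [-2.73, 2.73]. Speed limits (rad/s): [1.89, 1.89, 2.39, 2.39, 3.01, 3.01, 3.01].

### API

Orientations are given as a 3x3 rotation matrix whose columns are the frame's x, y, z axes.
In Python, from station import ctrl gives the robot as it stands.
- The arm moves only by the shell command python3 -m handwheel 'ROWS' [FORCE]. ROWS is JSON, a list of rows, each a list of 3 entries, a list of its own where there are three numbers: the shift along the tool's x, y, z in m, then the turn, a rotation vector about the tool's x, y, z in degrees, then the gripper's target within -1 to 1 (fully open at 1, half-way at 0, shut at -1). In form: [[[tx, ty, tz], [wx, wy, wz], claw], ...]. A call has 1 to 20 rows; each row shifts and turns the commanded pose from where the row before left it, along the tool's axes as they then stand; what a row does not reach is not made up. A row lasts 1/8 s, in which the tool goes at most 62.5 mm and 10.7 degrees, less where a joint would pass 70% of its speed; a pose out of reach is approached as far as the arm can. A call is refused whole if a number of a shift passes 0.0625 or a number of a turn 10.7, either way. A call with a gripper value outside its range is refused whole. The fingers move at their own pace and stop on an object; FORCE is the grip in N (left out, the last holds). Time passes only in rows, so rows that do not move let the fingers close. It gives the time, the measured TCP pose, the force and the opening at its end, in the units of the state.
- ctrl.state(): the state, without advancing time (a new reading comes with each control period).
- ctrl.snapshot(name): name is "scene" or "top" or "wrist"; returns the picture (420x560x3 uint8, red, green, blue); there is no depth.
- ctrl.camera_info(name): a dict with "fx", "fy", "cx", "cy" (pixels), "R" (3x3) and "t" (3): a world point X has camera coordinates R X + t. Camera axes: x right, y down, z forward; pixel columns grow to the right and rows downward; lengths in m; the calibration is good to about 2 mm. A picture is of the moment at which its call begins: read the wrist's pose just before it. camera_info takes no time and is no camera call; for the wrist camera it gives the pose at the moment of the call.
- ctrl.sign_off(): hands the job in, once; it reports no verdict.
The state is a dict: "time_s": time; "joint_pos": joint angles; "qd": joint speeds; "effort": joint torques, N m; "position": TCP position; "ee_rot": TCP orientation; "ft_force": force on the tool from outside, world axes, zero at the start; "wrist_torque": the same for the moment, N m; "grip_width": opening from 0.0 (shut) to 1.0 (fully open).
Only numpy, scipy, OpenCV 4.12 (cv2) and the standard library are available. Lean on these libraries where they do the work, as an engineer would, in place of code of your own. Each camera call takes 0.05 s, during which the arm holds its last target. There are 200 camera calls.

## Working session

There is one attempt and no reset: what is moved stays moved. The work goes in short steps, Python scripts to look and compute and a shell command to move; the robot and the scene stay as the last step left them, time stands still between calls to the robot, and variables do not carry over. Pictures are saved under pics/ and viewed, about 12 in all and at most 16, crops included, and the job is handed in when it is done.

```bash
ls; mkdir -p pics
python3 - <<'E'
from station import ctrl
import cv2,numpy as np
s=ctrl.state()
print(s['time_s'],s['position'],np.round(s['ee_rot'],3),s['grip_width'])
for n in ('scene','top'):
    im=ctrl.snapshot(n); cv2.imwrite(f'pics/{n}0.png',cv2.cvtColor(im,cv2.COLOR_RGB2BGR))
    c=ctrl.camera_info(n); print(n,c['fx'],c['cx'],c['cy'],np.round(c['R'],3).tolist(),np.round(c['t'],3), np.round(-np.array(c['R']).T@c['t'],3))
E
```

```text
pics
0.0 [0.15039307 0.65760391 0.23058279] [[-0.975  0.223 -0.   ]
 [ 0.223  0.975 -0.001]
 [-0.    -0.001 -1.   ]] 1.0014445205149638
scene 506.9313346922218 283.126544535899 210.89981894572753 [[-0.251, 0.968, -0.007], [0.726, 0.183, -0.663], [-0.641, -0.171, -0.748]] [ 0.187 -0.33   1.513] [1.256 0.138 0.915]
top 383.74309209597845 272.0229730458356 213.62217003801322 [[0.016, -1.0, 0.019], [-0.993, -0.018, -0.114], [0.114, -0.017, -0.993]] [-0.054  0.571  0.829] [ 0.473 -0.03   0.889]
```

View pics/scene0.png

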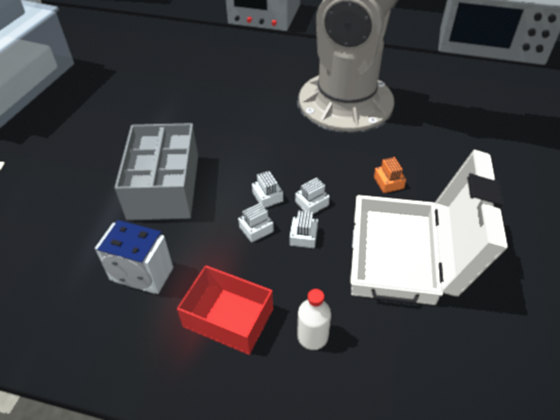

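View pics/top0.png

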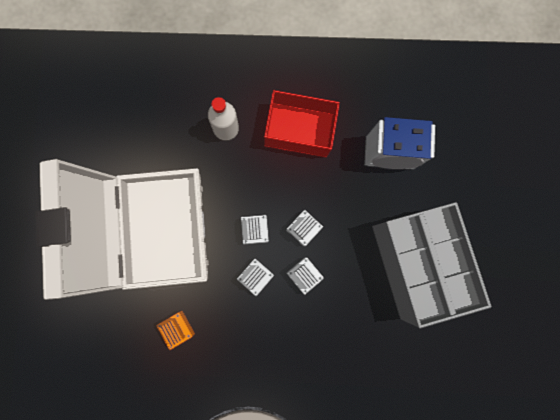

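Scene view: case (base ~160,228 in the top view, with the open lid on its left, +y), pile (~432,265), and four silver modules in the top view at (254,229), (304,228), (255,277) and (305,276). The orange look-alike at (175,330) is not part of the job, since it is orange where the description says aluminium. The bystanders are the bottle (224,118), red bin (302,124) and instrument (402,142). I'll check these in one enlarged crop.

```bash
cat > h.py <<'E'
import numpy as np,cv2
from station import ctrl
def ray(c,px,z):
    R=np.array(c['R']);t=np.array(c['t']);o=-R.T@t
    px=np.atleast_2d(np.array(px,float))
    d=np.c_[(px[:,0]-c['cx'])/c['fx'],(px[:,1]-c['cy'])/c['fy'],np.ones(len(px))]@R
    return o+d*((z-o[2])/d[:,2])[:,None]
def proj(c,X):
    p=np.atleast_2d(X)@np.array(c['R']).T+np.array(c['t'])
    return np.c_[c['fx']*p[:,0]/p[:,2]+c['cx'],c['fy']*p[:,1]/p[:,2]+c['cy']]
def snap(n,name):
    c=ctrl.camera_info(n); im=cv2.cvtColor(ctrl.snapshot(n),cv2.COLOR_RGB2BGR)
    cv2.imwrite(f'pics/{name}.png',im); return c,im
E
python3 - <<'E'
from h import *
im=cv2.imread('pics/top0.png')
def crop(x0,y0,w,h,k): return cv2.resize(im[y0:y0+h,x0:x0+w],None,fx=k,fy=k,interpolation=cv2.INTER_CUBIC)
a=crop(230,200,100,100,4); b=crop(360,195,140,140,400/140); c=crop(30,150,200,160,4*.5*1.0)
m=np.zeros((600,800,3),np.uint8)
m[:400,:400]=a; m[:400,400:]=b[:400,:400]; m[400:600,:250]=cv2.resize(crop(30,150,200,160,1),(250,200)); m[400:600,260:460]=crop(150,305,50,50,4)
cv2.imwrite('pics/mos.png',m)
c=ctrl.camera_info('top')
g=im.max(2); hsv=cv2.cvtColor(im,cv2.COLOR_BGR2HSV)
mk=((g>70)&(hsv[...,1]<60)).astype(np.uint8)
mk2=mk.copy(); mk2[:,:225]=0; mk2[:,345:]=0; mk2[:195]=0;mk2[310:]=0
for k in cv2.findContours(mk2,cv2.RETR_EXTERNAL,cv2.CHAIN_APPROX_NONE)[0]:
    if cv2.contourArea(k)<200: continue
    r=cv2.minAreaRect(k); bx=ray(c,cv2.boxPoints(r),.04)
    print(np.round(r[0],1),np.round(r[1]),'xy',np.round(bx.mean(0)[:2],3),'sides',np.round(np.linalg.norm(bx[1]-bx[0]),3),np.round(np.linalg.norm(bx[2]-bx[1]),3),'dir',np.round(np.degrees(np.arctan2(*(bx[1]-bx[0])[[1,0]]))))
E
```

```text
[255.1 276.7] [27. 29.] xy [ 0.431 -0.01 ] sides 0.063 0.059 dir -40.0
[305.  275.3] [29. 27.] xy [ 0.436 -0.119] sides 0.059 0.063 dir -50.0
[254.4 229.1] [28. 27.] xy [ 0.536 -0.006] sides 0.06 0.063 dir -84.0
[304.2 227.7] [27. 28.] xy [ 0.541 -0.117] sides 0.064 0.059 dir -42.0
```

View pics/mos.png

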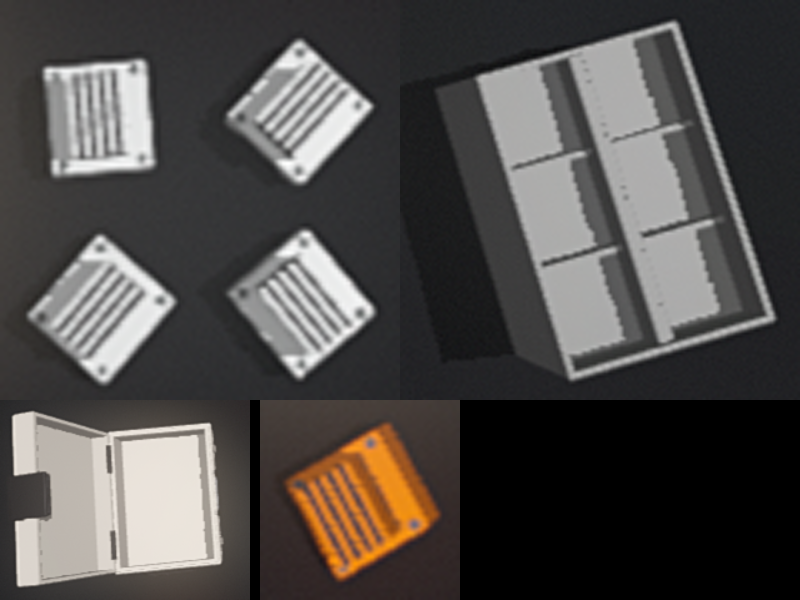

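The crop shows four silver modules with fins along their long sink axis (UL fins ~+5°, UR ~-42°, LL ~-40°, LR ~+40° in the world) and the single orange one, which stays out of it. The tray rim corners in the top view are about (387,222), (457,203), (491,307) and (420,328).

Run:
```python
from h import *
c=ctrl.camera_info('top')
def rect(p,z):
    P=ray(c,p,z)[:,:2]; print('ctr',P.mean(0).round(4),'sides',np.linalg.norm(np.roll(P,-1,0)-P,axis=1).round(3),'longdir',[round(float(np.degrees(np.arctan2(*(v)[::-1]))),1) for v in (P[0]-P[3],P[1]-P[2])])
rect([(387.3,221.6),(457,202.7),(491.3,307),(420.2,328)],.112)
rect([(116.4,175.6),(198,169.2),(206.8,281),(122,287.6)],.05)
w=ctrl.camera_info('wrist');s=ctrl.state()
R=s['ee_rot'];Rw=np.array(w['R']);o=-Rw.T@w['t']
print('cam in tool',(np.array(R).T@(o-s['position'])).round(3),(Rw@R).round(3).tolist(),w['fx'])
# lid free edge corners (inner): stereo guesses
s_=ctrl.camera_info('scene')
```

```text
ctr [ 0.466  -0.3828] sides [0.151 0.219 0.151 0.22 ] longdir [16.3, 16.2]
ctr [0.535  0.1976] sides [0.18  0.246 0.181 0.245] longdir [6.3, 6.6]
cam in tool [ 0.071  0.    -0.142] [[-0.0, 1.0, -0.001], [-0.96, -0.001, -0.279], [-0.279, 0.001, 0.96]] 300.7098159124283
```

```bash
cat >> h.py <<'E'
def go(x,y,z,psi):
    s=ctrl.state();R=np.array(s['ee_rot']);p=np.array(s['position'])
    cur=np.degrees(np.arctan2(R[1,0],R[0,0])); tw=-((psi-cur+180)%360-180)
    print('t',round(s['time_s'],2),'pos',p.round(4),'psi',cur.round(2),'tilt',R[:,2].round(3),'| shift(tool)',(R.T@(np.array([x,y,z])-p)).round(4),'turn z',tw.round(2),'grip',round(s['grip_width'],3),'F',np.round(s['ft_force'],1))
E
R='[[-0.0277,-0.0231,-0.0075],[0,0,0],1]'
python3 -m handwheel '[[[-0.0277,-0.0231,-0.0075],[0,0,0],1],[[-0.0277,-0.0231,-0.0075],[0,0,0],1],[[-0.0277,-0.0231,-0.0075],[0,0,0],1],[[-0.0277,-0.0231,-0.0075],[0,0,0],1],[[-0.0277,-0.0231,-0.0075],[0,0,0],1],[[-0.0277,-0.0231,-0.0075],[0,0,0],1],[[-0.0277,-0.0231,-0.0075],[0,0,0],1],[[-0.0277,-0.0231,-0.0075],[0,0,0],1],[[-0.0277,-0.0231,-0.0075],[0,0,0],1],[[-0.0277,-0.0231,-0.0075],[0,0,0],1],[[-0.0277,-0.0231,-0.0075],[0,0,0],1],[[-0.0277,-0.0231,-0.0075],[0,0,0],1],[[-0.0277,-0.0231,-0.0075],[0,0,0],1],[[-0.0277,-0.0231,-0.0075],[0,0,0],1],[[-0.0277,-0.0231,-0.0075],[0,0,0],1],[[-0.0277,-0.0231,-0.0075],[0,0,0],1]]'
python3 -m handwheel '[[[0,0,0],[0,0,10.7],1],[[0,0,0],[0,0,10.7],1],[[0,0,0],[0,0,10.7],1],[[0,0,0],[0,0,10.7],1],[[0,0,0],[0,0,10.7],1],[[0,0,0],[0,0,10.7],1],[[0,0,0],[0,0,10.7],1],[[0,0,0],[0,0,10.7],1],[[0,0,0],[0,0,10.7],1],[[0,0,0],[0,0,10.7],1],[[0,0,0],[0,0,10.7],1],[[0,0,0],[0,0,10.7],1],[[0,0,0],[0,0,10.7],1],[[0,0,0],[0,0,10.7],1],[[0,0,0],[0,0,0],1]]'
python3 - <<'E'
from h import *
go(.466,-.383,.3,16.3); print(ctrl.state()['joint_pos'])
c,im=snap('wrist','w_case'); print(np.round(c['R'],4).tolist(),np.round(c['t'],4).tolist())
E
```

```text
time_s: 2.1
position: [0.5006, 0.1978, 0.3514]
ee_rot: [[-0.975, 0.223, -0.0], [0.223, 0.975, -0.0], [0.0, -0.0, -1.0]]
ft_force: [1.0, 0.6, 0.1]
grip_width: 1.004
time_s: 3.98
position: [0.4999, 0.1989, 0.3511]
ee_rot: [[0.954, 0.299, -0.0], [0.299, -0.954, -0.0], [-0.0, 0.0, -1.0]]
ft_force: [-0.0, -0.5, 0.8]
grip_width: 0.997
t 3.98 pos [0.4999 0.1989 0.3511] psi 17.37 tilt [-0. -0. -1.] | shift(tool) [-0.2061  0.5452  0.0513] turn z 1.07 grip 0.997 F [-0.  -0.5  0.8]
[-1.05259483  0.11027959  0.61480673  1.78304899 -0.06642195  1.269439
 -1.68844258]
[[0.2983, -0.9545, -0.0006], [-0.9166, -0.2866, 0.2786], [-0.2661, -0.0826, -0.9604]] [0.041, 0.4461, 0.6427]
```

View pics/w_case.png

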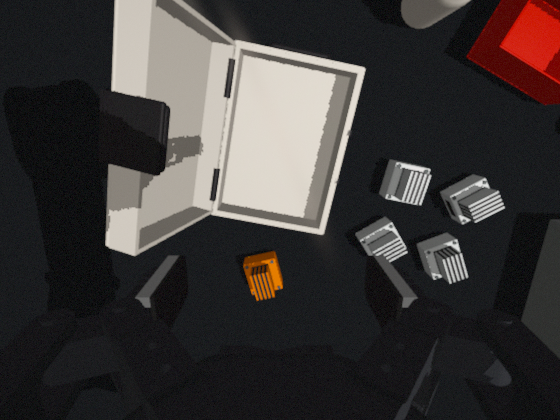

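The case rim corners in the wrist view are about (237,40), (364,68), (325,235) and (212,214). The lid leans back to the left, and the orange look-alike is at (263,275).

```bash
python3 - <<'E'
from h import *
c=ctrl.camera_info('wrist')
P=ray(c,[(237,40),(364,68),(325,235),(212,214)],.05)[:,:2]
print(P.round(4),'ctr',P.mean(0).round(4),'sides',np.linalg.norm(np.roll(P,-1,0)-P,axis=1).round(3),[round(float(np.degrees(np.arctan2(*(v)[::-1]))),1) for v in (P[0]-P[3],P[1]-P[2])])
E
python3 -m handwheel '[[[-0.0129,0.0341,0],[0,0,0.07],1],[[-0.0129,0.0341,0],[0,0,0.07],1],[[-0.0129,0.0341,0],[0,0,0.07],1],[[-0.0129,0.0341,0],[0,0,0.07],1],[[-0.0129,0.0341,0],[0,0,0.07],1],[[-0.0129,0.0341,0],[0,0,0.07],1],[[-0.0129,0.0341,0],[0,0,0.07],1],[[-0.0129,0.0341,0],[0,0,0.07],1],[[-0.0129,0.0341,0],[0,0,0.07],1],[[-0.0129,0.0341,0],[0,0,0.07],1],[[-0.0129,0.0341,0],[0,0,0.07],1],[[-0.0129,0.0341,0],[0,0,0.07],1],[[-0.0129,0.0341,0],[0,0,0.07],1],[[-0.0129,0.0341,0],[0,0,0.07],1],[[-0.0129,0.0341,0],[0,0,0.07],1],[[-0.0129,0.0341,0],[0,0,0],1],[[0,0,0],[0,0,0],1]]'
python3 - <<'E'
from h import *
go(.466,-.383,.3,16.3)
c,im=snap('wrist','w_pile')
E
```

```text
[[0.6474 0.2998]
 [0.6664 0.1268]
 [0.423  0.0936]
 [0.4029 0.2721]] ctr [0.5349 0.198 ] sides [0.174 0.246 0.18  0.246] [6.5, 7.8]
time_s: 6.15
position: [0.4587, -0.3858, 0.351]
ee_rot: [[0.96, 0.281, -0.001], [0.281, -0.96, -0.001], [-0.002, 0.001, -1.0]]
ft_force: [-0.0, -0.4, 0.3]
grip_width: 1.002
t 6.15 pos [ 0.4587 -0.3858  0.351 ] psi 16.3 tilt [-0.001 -0.001 -1.   ] | shift(tool) [ 0.0079 -0.0007  0.051 ] turn z -0.0 grip 1.002 F [-0.  -0.4  0.3]
```

View pics/w_pile.png

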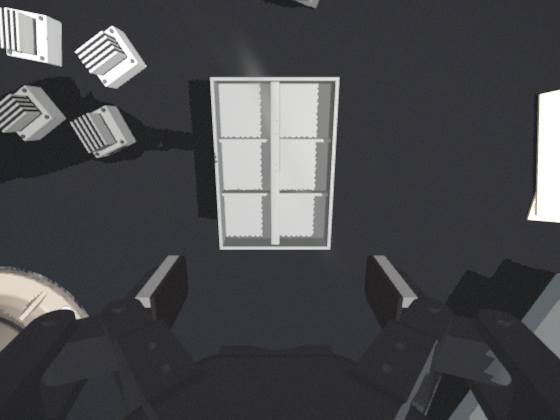

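Run:
```python
from h import *
c=ctrl.camera_info('wrist')
P=ray(c,[(210.5,77.5),(338.5,77.5),(331,248.5),(220,248.5)],.112)[:,:2]
print(P.round(4),'ctr',P.mean(0).round(4),'sides',np.linalg.norm(np.roll(P,-1,0)-P,axis=1).round(3),[round(float(np.degrees(np.arctan2(*(v)[::-1]))),1) for v in (P[0]-P[3],P[1]-P[2])])
go(*P.mean(0),.085,16.3)
```

```text
[[ 0.5502 -0.2775]
 [ 0.5924 -0.4216]
 [ 0.384  -0.4851]
 [ 0.3411 -0.3385]] ctr [ 0.4669 -0.3807] sides [0.15  0.218 0.153 0.218] [16.3, 16.9]
t 6.2 pos [ 0.4593 -0.3843  0.351 ] psi 16.34 tilt [-0.001 -0.    -1.   ] | shift(tool) [ 0.0087 -0.0013  0.266 ] turn z 0.04 grip 0.996 F [ 0.5  0.5 -0.6]
```

```bash
python3 -m handwheel '[[[0.008,-0.001,0.026],[0,0,0],1],[[0,0,0.03],[0,0,0],1],[[0,0,0.03],[0,0,0],1],[[0,0,0.03],[0,0,0],1],[[0,0,0.03],[0,0,0],1],[[0,0,0.03],[0,0,0],1],[[0,0,0.03],[0,0,0],1],[[0,0,0.03],[0,0,0],1],[[0,0,0.015],[0,0,0],1],[[0,0,0.015],[0,0,0],1],[[0,0,0],[0,0,0],0],[[0,0,0],[0,0,0],-1],[[0,0,0],[0,0,0],-1],[[0,0,0],[0,0,0],-1],[[0,0,0],[0,0,0],-1],[[0,0,0],[0,0,0],-1],[[0,0,0],[0,0,0],-1],[[0,0,0],[0,0,0],-1]]' 90
python3 -m handwheel '[[[0,0,-0.005],[0,0,0],-1],[[0,0,-0.01],[0,0,0],-1],[[0,0,-0.015],[0,0,0],-1],[[0,0,-0.02],[0,0,0],-1],[[0,0,-0.02],[0,0,0],-1],[[0,0,-0.02],[0,0,0],-1],[[0,0,-0.02],[0,0,0],-1],[[0,0,-0.02],[0,0,0],-1],[[0,0,-0.02],[0,0,0],-1],[[0,0,0],[0,0,0],-1],[[0,0,0],[0,0,0],-1]]'
python3 - <<'E'
from h import *
go(.535,.198,.235,6.6)
E
```

```text
time_s: 8.45
position: [0.4678, -0.3801, 0.0861]
ee_rot: [[0.96, 0.28, 0.001], [0.28, -0.96, -0.0], [0.001, 0.0, -1.0]]
ft_force: [-1.6, 3.4, 10.1]
grip_width: 0.118
time_s: 9.82
position: [0.4674, -0.3796, 0.2348]
ee_rot: [[0.96, 0.28, -0.0], [0.28, -0.96, 0.0], [-0.0, -0.001, -1.0]]
ft_force: [-0.5, -0.0, -2.8]
grip_width: 0.119
t 9.82 pos [ 0.4674 -0.3796  0.2348] psi 16.28 tilt [-0.  0. -1.] | shift(tool) [ 2.268e-01 -5.354e-01  1.000e-04] turn z 9.68 grip 0.119 F [-0.5 -0.  -2.8]
```

```bash
python3 -m handwheel '[[[0.0113,-0.0268,0],[0,0,0],-1],[[0.0113,-0.0268,0],[0,0,0],-1],[[0.0113,-0.0268,0],[0,0,0],-1],[[0.0113,-0.0268,0],[0,0,0],-1],[[0.0113,-0.0268,0],[0,0,0],-1],[[0.0113,-0.0268,0],[0,0,0],-1],[[0.0113,-0.0268,0],[0,0,0],-1],[[0.0113,-0.0268,0],[0,0,0],-1],[[0.0113,-0.0268,0],[0,0,0],-1],[[0.0113,-0.0268,0],[0,0,0],-1],[[0.0113,-0.0268,0],[0,0,0],-1],[[0.0113,-0.0268,0],[0,0,0],-1],[[0.0113,-0.0268,0],[0,0,0],-1],[[0.0113,-0.0268,0],[0,0,0],-1],[[0.0113,-0.0268,0],[0,0,0],-1],[[0.0113,-0.0268,0],[0,0,0],-1],[[0.0113,-0.0268,0],[0,0,0],-1],[[0.0113,-0.0268,0],[0,0,0],-1],[[0.0113,-0.0268,0],[0,0,0],-1],[[0.0113,-0.0268,0],[0,0,0],-1]]'
python3 -m handwheel '[[[0,0,0],[0,0,2.4],-1],[[0,0,0],[0,0,2.4],-1],[[0,0,0],[0,0,2.4],-1],[[0,0,0],[0,0,2.4],-1],[[0,0,0],[0,0,0],-1],[[0,0,0],[0,0,0],-1]]'
python3 - <<'E'
from h import *
go(.535,.198,.235,6.6)
c,im=snap('wrist','w_tray1'); c2,im2=snap('top','t1')
cv2.imwrite('pics/m2.png',np.vstack([cv2.resize(im,(480,360))[:300],cv2.resize(im2[140:310,20:292],(480,300))]))
E
```

```text
time_s: 12.32
position: [0.5345, 0.1997, 0.2351]
ee_rot: [[0.96, 0.28, -0.0], [0.28, -0.96, -0.0], [-0.0, 0.0, -1.0]]
ft_force: [0.2, -0.6, -2.4]
grip_width: 0.117
time_s: 13.08
position: [0.5344, 0.1979, 0.2353]
ee_rot: [[0.993, 0.116, -0.0], [0.116, -0.993, 0.0], [-0.0, -0.0, -1.0]]
ft_force: [0.2, 0.4, -2.7]
grip_width: 0.116
t 13.07 pos [0.5344 0.1979 0.2353] psi 6.68 tilt [-0.  0. -1.] | shift(tool) [ 0.0007 -0.      0.0003] turn z 0.08 grip 0.116 F [ 0.2  0.4 -2.7]
```

View pics/m2.png

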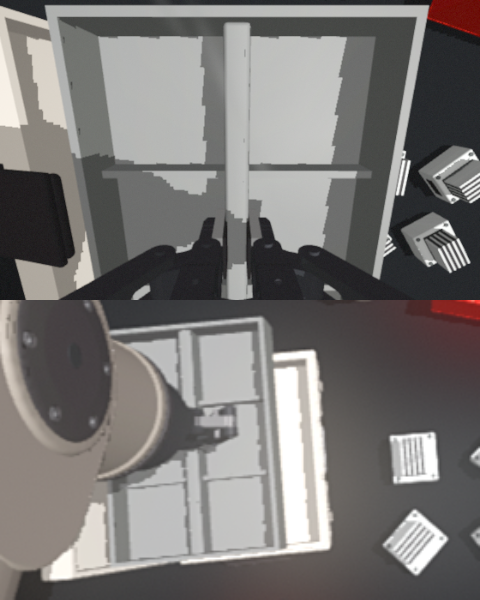

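Run:
```python
from h import *
c=ctrl.camera_info('wrist'); s=ctrl.state()
P=ray(c,[(54.8,8),(499.3,6.5)],.2613)
print((np.array(s['ee_rot']).T@(P-s['position']).T).T.round(4))
```

```text
[[ 0.1069 -0.0746 -0.026 ]
 [ 0.1072  0.0751 -0.026 ]]
```

```bash
python3 -m handwheel '[[[0.002,0,0.02],[0,0,0],-1],[[0,0,0.025],[0,0,0],-1],[[0,0,0.025],[0,0,0],-1],[[0,0,0.025],[0,0,0],-1],[[0,0,0.025],[0,0,0],-1],[[0,0,0.02],[0,0,0],-1],[[0,0,0.02],[0,0,0],-1],[[0,0,0.005],[0,0,0],-1],[[0,0,0.005],[0,0,0],-1],[[0,0,0.005],[0,0,0],-1],[[0,0,0.005],[0,0,0],-1],[[0,0,0.005],[0,0,0],-1],[[0,0,0],[0,0,0],-1]]'
python3 -m handwheel '[[[0,0,0.005],[0,0,0],-1],[[0,0,0.005],[0,0,0],-1],[[0,0,0.004],[0,0,0],-1],[[0,0,0.004],[0,0,0],-1],[[0,0,0.004],[0,0,0],-1],[[0,0,0.003],[0,0,0],-1],[[0,0,0.003],[0,0,0],-1],[[0,0,0],[0,0,0],-1]]'
```

```text
time_s: 14.8
position: [0.5362, 0.1981, 0.05]
ee_rot: [[0.993, 0.116, -0.0], [0.116, -0.993, -0.0], [-0.0, 0.0, -1.0]]
ft_force: [-0.9, -0.5, -2.7]
grip_width: 0.117
time_s: 15.8
position: [0.5362, 0.1981, 0.0221]
ee_rot: [[0.993, 0.116, -0.0], [0.116, -0.993, -0.0], [-0.0, 0.0, -1.0]]
ft_force: [-0.3, 0.3, -3.1]
grip_width: 0.115
```

```bash
python3 -m handwheel '[[[0,0,0.0015],[0,0,0],-1],[[0,0,0.001],[0,0,0],-1],[[0,0,0],[0,0,0],-0.5],[[0,0,0],[0,0,0],0],[[0,0,0],[0,0,0],0],[[0,0,0],[0,0,0],0],[[0,0,-0.01],[0,0,0],0],[[0,0,-0.03],[0,0,0],0],[[0,0,-0.04],[0,0,0],0],[[0,0,-0.04],[0,0,0],0],[[0,0,-0.04],[0,0,0],0],[[0,0,-0.04],[0,0,0],0],[[0,0,-0.04],[0,0,0],0],[[0,0,-0.03],[0,0,0],0]]'
python3 -m handwheel '[[[-0.0076,0.0254,0],[0,0,0],0],[[-0.0076,0.0254,0],[0,0,0],0],[[-0.0076,0.0254,0],[0,0,0],0],[[-0.0076,0.0254,0],[0,0,0],0],[[-0.0076,0.0254,0],[0,0,0],0],[[-0.0076,0.0254,0],[0,0,0],0],[[-0.0076,0.0254,0],[0,0,0],0],[[-0.0076,0.0254,0],[0,0,0],0],[[-0.0076,0.0254,0],[0,0,0],0],[[-0.0076,0.0254,0],[0,0,0],0],[[0,0,0],[0,0,0],0],[[0,0,0],[0,0,0],0]]'
python3 - <<'E'
from h import *
c,im=snap('wrist','w_mod')
go(.536,-.006,.2,6)
import json
cv2.imwrite('pics/w_mod2.png',cv2.resize(im,(784,588),interpolation=cv2.INTER_CUBIC))
E
```

```text
time_s: 17.55
position: [0.5364, 0.1978, 0.292]
ee_rot: [[0.993, 0.115, 0.001], [0.115, -0.993, 0.001], [0.001, -0.001, -1.0]]
ft_force: [0.6, 0.5, -0.4]
grip_width: 0.502
time_s: 19.05
position: [0.4903, -0.063, 0.2898]
ee_rot: [[0.993, 0.116, 0.0], [0.116, -0.993, 0.0], [0.0, -0.0, -1.0]]
ft_force: [1.1, -0.4, -1.1]
grip_width: 0.5
t 19.1 pos [ 0.4904 -0.0626  0.2898] psi 6.7 tilt [-0. -0. -1.] | shift(tool) [ 0.0519 -0.0509  0.0898] turn z 0.7 grip 0.497 F [ 0.4 -0.5  0. ]
```

View pics/w_mod2.png

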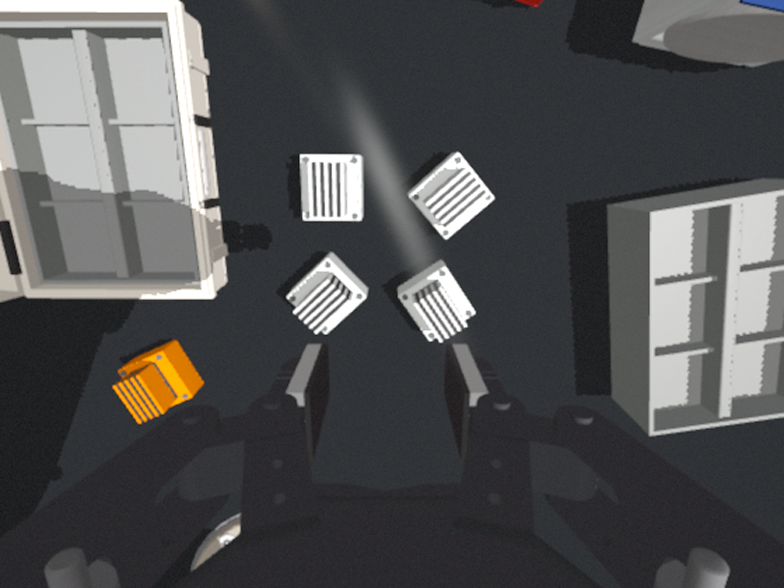

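The tray sits in the case and all four modules are undisturbed: (331,188), (451,195), (327,293) and (437,302) in the enlarged view. Orange is at (160,382). I'll write the module measurement and apply it to the top frame from t=13.

```bash
cat >> h.py <<'E'
def mods(im):
    c=ctrl.camera_info('top'); cam=-np.array(c['R']).T@c['t']
    hsv=cv2.cvtColor(im,cv2.COLOR_BGR2HSV); mk=((im.max(2)>70)&(hsv[...,1]<60)).astype(np.uint8)
    mk[:,:212]=0; mk[:,355:]=0; mk[:165]=0; mk[330:]=0
    for k in cv2.findContours(mk,cv2.RETR_EXTERNAL,cv2.CHAIN_APPROX_NONE)[0]:
        if cv2.contourArea(k)<300: continue
        r=cv2.minAreaRect(k); b=ray(c,cv2.boxPoints(r),.032)[:,:2]; e=[b[1]-b[0],b[2]-b[1]]
        L=[np.linalg.norm(v) for v in e]; v=e[int(np.argmax(L))]; f=(np.degrees(np.arctan2(v[1],v[0]))+90)%180-90
        m=b.mean(0); m=m+0.018*(m-cam[:2])
        print('px',np.round(r[0]),'ctr',m.round(4),'L',np.round(L,3),'fin',round(float(f),1))
def pocket(i,j,tc=(.535,.198),yaw=6.6):
    a=np.radians(yaw); return np.array(tc)+np.array([[np.cos(a),-np.sin(a)],[np.sin(a),np.cos(a)]])@[.072*i,.039*j]
E
python3 - <<'E'
from h import *
mods(cv2.imread('pics/top0.png')); mods(cv2.imread('pics/t1.png'))
for i,j in [(1,1),(-1,1),(1,-1),(-1,-1)]: print(i,j,pocket(i,j).round(4))
# wrist check of UL housing top corners & tray
c=ctrl.camera_info('wrist'); k=560/784
print(ray(c,np.array([(300,154),(363,155),(363,222),(301,222)])*k,.03).mean(0).round(4))
print('case +x rim corner etc', ray(c,np.array([(75,30),(126,277)])*k,.041).round(4))
E
```

```text
px [255. 277.] ctr [ 0.4303 -0.0092] L [0.064 0.06 ] fin -40.0
px [305. 275.] ctr [ 0.4353 -0.1213] L [0.059 0.064] fin 40.6
px [254. 229.] ctr [ 0.5374 -0.0054] L [0.06  0.064] fin 5.9
px [304. 228.] ctr [ 0.5426 -0.1189] L [0.064 0.06 ] fin -41.8
px [221. 238.] ctr [0.516  0.0699] L [0.041 0.198] fin 1.6
px [273. 247.] ctr [ 0.5019 -0.0487] L [0.363 0.278] fin 1.9
1 1 [0.602 0.245]
-1 1 [0.459  0.2285]
1 -1 [0.611  0.1675]
-1 -1 [0.468 0.151]
[ 0.5348 -0.0061  0.03  ]
case +x rim corner etc [[0.6378 0.2122 0.041 ]
 [0.4305 0.182  0.041 ]]
```

```bash
sed -i 's/im.max(2)>70/im.max(2)>110/' h.py
python3 -m handwheel '[[[0.0173,-0.017,0.02],[0,0,0],0.4],[[0.0173,-0.017,0.02],[0,0,0],0.4],[[0.0173,-0.017,0.02],[0,0,0.6],0.4],[[0,0,0.03],[0,0,0],0.4],[[0,0,0.03],[0,0,0],0.4],[[0,0,0.03],[0,0,0],0.4],[[0,0,0.03],[0,0,0],0.4],[[0,0,0.03],[0,0,0],0.4],[[0,0,0.02],[0,0,0],0.4],[[0,0,0.016],[0,0,0],0.4],[[0,0,0.01],[0,0,0],0.4],[[0,0,0],[0,0,0],-0.5],[[0,0,0],[0,0,0],-1],[[0,0,0],[0,0,0],-1],[[0,0,0],[0,0,0],-1],[[0,0,0],[0,0,0],-1]]' 60
python3 -m handwheel '[[[0,0,-0.01],[0,0,0],-1],[[0,0,-0.02],[0,0,0],-1],[[0,0,-0.03],[0,0,0],-1],[[0,0,-0.03],[0,0,0],-1],[[0,0,-0.03],[0,0,0],-1],[[0,0,0],[0,0,0],-1]]'
python3 - <<'E'
from h import *
go(.602,.245,.154,6.6)
E
```

```text
time_s: 21.1
position: [0.5364, -0.0062, 0.0344]
ee_rot: [[0.994, 0.106, 0.001], [0.106, -0.994, 0.0], [0.001, -0.0, -1.0]]
ft_force: [-2.0, 0.9, 7.1]
grip_width: 0.339
time_s: 21.85
position: [0.537, -0.0062, 0.1565]
ee_rot: [[0.994, 0.106, 0.004], [0.106, -0.994, 0.001], [0.004, -0.001, -1.0]]
ft_force: [0.3, 0.1, -2.0]
grip_width: 0.345
t 21.85 pos [ 0.537  -0.0062  0.1565] psi 6.06 tilt [ 0.004  0.001 -1.   ] | shift(tool) [ 0.0911 -0.2429  0.0031] turn z -0.54 grip 0.345 F [ 0.3  0.1 -2. ]
```

```bash
python3 -m handwheel '[[[0.0091,-0.0243,0],[0,0,0],-1],[[0.0091,-0.0243,0],[0,0,0],-1],[[0.0091,-0.0243,0],[0,0,0],-1],[[0.0091,-0.0243,0],[0,0,0],-1],[[0.0091,-0.0243,0],[0,0,0],-1],[[0.0091,-0.0243,0],[0,0,0],-1],[[0.0091,-0.0243,0],[0,0,0],-1],[[0.0091,-0.0243,0],[0,0,0],-1],[[0.0091,-0.0243,0],[0,0,0],-1],[[0.0091,-0.0242,0],[0,0,-0.5],-1],[[0,0,0],[0,0,0],-1],[[0,0,0.025],[0,0,0],-1],[[0,0,0.02],[0,0,0],-1],[[0,0,0],[0,0,0],-1]]'
python3 - <<'E'
from h import *
go(.602,.245,.05,6.6)
c,im=snap('wrist','w_pl1'); cv2.imwrite('pics/w_pl1b.png',im[:,0:400])
E
```

```text
time_s: 23.6
position: [0.6, 0.2444, 0.1074]
ee_rot: [[0.993, 0.114, -0.002], [0.114, -0.993, -0.001], [-0.002, 0.001, -1.0]]
ft_force: [-0.7, -0.5, -1.4]
grip_width: 0.337
t 23.6 pos [0.6    0.2444 0.1074] psi 6.54 tilt [-0.002 -0.001 -1.   ] | shift(tool) [ 0.0022 -0.0004  0.0574] turn z -0.06 grip 0.337 F [-0.7 -0.5 -1.4]
```

View pics/w_pl1.png

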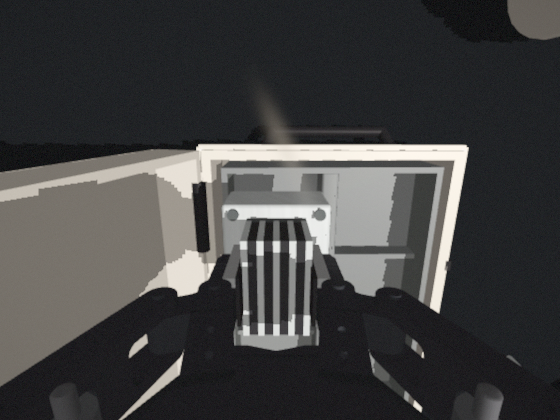

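The module is held upright over its pocket: the housing (225–330, 195) lies between the tray's outer wall (~225) and the spine (~330). Lowering it now.

```bash
python3 -m handwheel '[[[0.001,0,0.015],[0,0,0],-1],[[0,0,0.012],[0,0,0],-1],[[0,0,0.01],[0,0,0],-1],[[0,0,0.008],[0,0,0],-1],[[0,0,0.006],[0,0,0],-1],[[0,0,0.005],[0,0,0],-1],[[0,0,0.001],[0,0,0],-1],[[0,0,0],[0,0,0],-1]]'
python3 - <<'E'
from h import *
go(.602,.245,.05,6.6)
E
```

```text
time_s: 24.65
position: [0.6019, 0.245, 0.052]
ee_rot: [[0.993, 0.114, 0.0], [0.114, -0.993, 0.0], [0.0, -0.0, -1.0]]
ft_force: [-0.2, 0.5, -1.7]
grip_width: 0.34
t 24.65 pos [0.6019 0.245  0.052 ] psi 6.57 tilt [ 0.  0. -1.] | shift(tool) [0.0001 0.     0.002 ] turn z -0.03 grip 0.34 F [-0.2  0.5 -1.7]
```

```bash
python3 -m handwheel '[[[0,0,0.002],[0,0,0],-1],[[0,0,0.001],[0,0,0],-1],[[0,0,0],[0,0,0],0],[[0,0,0],[0,0,0],0.1],[[0,0,0],[0,0,0],0.1],[[0,0,-0.01],[0,0,0],0.1],[[0,0,-0.03],[0,0,0],0.1],[[0,0,-0.04],[0,0,0],0.1],[[0,0,-0.04],[0,0,0],0.1],[[0,0,-0.04],[0,0,0],0.1],[[0,0,0],[0,0,0],0.1]]'
python3 - <<'E'
from h import *
c,im=snap('top','t2'); mods(im); go(.5426,-.1189,.1,-41.8)
E
```

```text
time_s: 26.02
position: [0.6032, 0.2452, 0.2124]
ee_rot: [[0.993, 0.114, 0.004], [0.114, -0.993, 0.003], [0.004, -0.002, -1.0]]
ft_force: [0.2, 1.0, -0.9]
grip_width: 0.551
px [255. 277.] ctr [ 0.4301 -0.0091] L [0.063 0.059] fin -40.0
px [305. 275.] ctr [ 0.4354 -0.1215] L [0.059 0.063] fin 40.6
px [304. 228.] ctr [ 0.543  -0.1195] L [0.063 0.059] fin -41.8
t 26.07 pos [0.6023 0.2452 0.2105] psi 6.57 tilt [ 0.002  0.002 -1.   ] | shift(tool) [-0.1012  0.355   0.1098] turn z 48.37 grip 0.553 F [-0.2 -0.6 -0.9]
```

```bash
python3 -m handwheel '[[[-0.0084,0.0296,0],[0,0,0],0.1],[[-0.0084,0.0296,0],[0,0,0],0.1],[[-0.0084,0.0296,0],[0,0,0],0.1],[[-0.0084,0.0296,0],[0,0,0],0.1],[[-0.0084,0.0296,0],[0,0,0],0.1],[[-0.0084,0.0296,0],[0,0,0],0.1],[[-0.0084,0.0296,0],[0,0,0],0.1],[[-0.0084,0.0296,0],[0,0,0],0.4],[[-0.0084,0.0296,0],[0,0,0],0.4],[[-0.0084,0.0296,0],[0,0,0],0.4],[[-0.0084,0.0296,0],[0,0,0],0.4],[[-0.0084,0.0296,0],[0,0,0],0.4],[[0,0,0.016],[0,0,9.7],0.4],[[0,0,0.016],[0,0,9.7],0.4],[[0,0,0.016],[0,0,9.7],0.4],[[0,0,0.016],[0,0,9.7],0.4],[[0,0,0.016],[0,0,9.6],0.4],[[0,0,0],[0,0,0],0.4]]'
python3 - <<'E'
from h import *
go(.5428,-.1192,.034,-41.8)
E
```

```text
time_s: 28.32
position: [0.5406, -0.12, 0.1275]
ee_rot: [[0.745, -0.667, -0.003], [-0.667, -0.745, -0.001], [-0.002, 0.003, -1.0]]
ft_force: [0.2, -0.6, 1.7]
grip_width: 0.701
t 28.32 pos [ 0.5406 -0.12    0.1275] psi -41.85 tilt [-0.003 -0.001 -1.   ] | shift(tool) [ 0.0013 -0.0023  0.0935] turn z -0.05 grip 0.701 F [ 0.2 -0.6  1.7]
```

```bash
python3 -m handwheel '[[[0,-0.001,0.03],[0,0,0],0.4],[[0,0,0.03],[0,0,0],0.4],[[0,0,0.02],[0,0,0],0.4],[[0,0,0.0155],[0,0,0],0.4],[[0,0,0],[0,0,0],-0.5],[[0,0,0],[0,0,0],-1],[[0,0,0],[0,0,0],-1],[[0,0,0],[0,0,0],-1],[[0,0,0],[0,0,0],-1]]'
python3 -m handwheel '[[[0,0,-0.01],[0,0,0],-1],[[0,0,-0.02],[0,0,0],-1],[[0,0,-0.03],[0,0,0],-1],[[0,0,-0.03],[0,0,0],-1],[[0,0,-0.03],[0,0,-9.7],-1],[[0,0,0],[0,0,-9.7],-1],[[0,0,0],[0,0,-9.7],-1],[[0,0,0],[0,0,-9.7],-1],[[0,0,0],[0,0,-9.6],-1],[[0,0,0],[0,0,0],-1]]'
python3 - <<'E'
from h import *
go(*pocket(-1,1),.154,6.6)
E
```

```text
time_s: 29.45
position: [0.5433, -0.1188, 0.034]
ee_rot: [[0.745, -0.667, 0.001], [-0.667, -0.745, -0.0], [0.001, -0.001, -1.0]]
ft_force: [-2.2, -0.4, 7.2]
grip_width: 0.341
time_s: 30.7
position: [0.5429, -0.1189, 0.1545]
ee_rot: [[0.994, 0.113, 0.001], [0.113, -0.994, 0.001], [0.001, -0.001, -1.0]]
ft_force: [1.0, -0.2, -3.1]
grip_width: 0.346
t 30.7 pos [ 0.5429 -0.1189  0.1545] psi 6.5 tilt [ 0.001  0.001 -1.   ] | shift(tool) [-0.0441 -0.3546  0.0006] turn z -0.1 grip 0.346 F [ 1.  -0.2 -3.1]
```

```bash
python3 -m handwheel '[[[-0.0037,-0.0296,0],[0,0,0],-1],[[-0.0037,-0.0296,0],[0,0,0],-1],[[-0.0037,-0.0296,0],[0,0,0],-1],[[-0.0037,-0.0296,0],[0,0,0],-1],[[-0.0037,-0.0296,0],[0,0,0],-1],[[-0.0037,-0.0295,0],[0,0,0],-1],[[-0.0037,-0.0295,0],[0,0,0],-1],[[-0.0037,-0.0295,0],[0,0,0],-1],[[-0.0037,-0.0295,0],[0,0,0],-1],[[-0.0036,-0.0295,0],[0,0,0],-1],[[-0.0036,-0.0295,0],[0,0,0],-1],[[-0.0036,-0.0295,0],[0,0,0],-1],[[0,0,0],[0,0,0],-1],[[0,0,0.025],[0,0,0],-1],[[0,0,0.02],[0,0,0],-1],[[0,0,0],[0,0,0],-1],[[0,0,0],[0,0,0],-1]]'
python3 - <<'E'
from h import *
go(*pocket(-1,1),.049,6.6)
E
```

```text
time_s: 32.83
position: [0.4591, 0.2281, 0.1092]
ee_rot: [[0.994, 0.112, 0.001], [0.112, -0.994, 0.0], [0.001, -0.0, -1.0]]
ft_force: [0.2, -0.0, -2.1]
grip_width: 0.338
t 32.83 pos [0.4591 0.2281 0.1092] psi 6.44 tilt [ 0.001  0.    -1.   ] | shift(tool) [-0.0001 -0.0004  0.0602] turn z -0.16 grip 0.338 F [ 0.2 -0.  -2.1]
```

```bash
python3 -m handwheel '[[[0,0,0.015],[0,0,0],-1],[[0,0,0.012],[0,0,0],-1],[[0,0,0.01],[0,0,0],-1],[[0,0,0.008],[0,0,0],-1],[[0,0,0.006],[0,0,0],-1],[[0,0,0.005],[0,0,0],-1],[[0,0,0.003],[0,0,0],-1],[[0,0,0.001],[0,0,0],-1],[[0,0,0],[0,0,0],-1]]'
python3 -m handwheel '[[[0,0,0],[0,0,0],0],[[0,0,0],[0,0,0],0.1],[[0,0,0],[0,0,0],0.1],[[0,0,-0.01],[0,0,0],0.1],[[0,0,-0.03],[0,0,0],0.1],[[0,0,-0.04],[0,0,0],0.1],[[0,0,-0.04],[0,0,0],0.1],[[0,0,-0.04],[0,0,0],0.1],[[0,0,0],[0,0,0],0.1],[[0,0,0],[0,0,0],0.1]]'
python3 - <<'E'
from h import *
c,im=snap('top','t3'); mods(im); go(.4303,-.0092,.034,-40)
E
```

```text
time_s: 33.95
position: [0.4586, 0.2285, 0.0484]
ee_rot: [[0.993, 0.114, 0.0], [0.114, -0.993, 0.0], [0.0, -0.0, -1.0]]
ft_force: [-0.4, 0.2, -2.3]
grip_width: 0.339
time_s: 35.2
position: [0.4582, 0.2287, 0.2083]
ee_rot: [[0.993, 0.115, -0.0], [0.115, -0.993, 0.001], [-0.0, -0.001, -1.0]]
ft_force: [0.7, 0.3, -0.6]
grip_width: 0.55
px [255. 277.] ctr [ 0.4301 -0.0092] L [0.063 0.059] fin -40.0
px [305. 275.] ctr [ 0.4352 -0.1215] L [0.059 0.064] fin 40.6
t 35.25 pos [0.4581 0.2284 0.2079] psi 6.58 tilt [-0.001 -0.    -1.   ] | shift(tool) [-0.0547  0.2328  0.174 ] turn z 46.58 grip 0.55 F [ 0.6  0.3 -0.4]
```

```bash
python3 -m handwheel '[[[-0.0068,0.0291,0],[0,0,0],0.1],[[-0.0068,0.0291,0],[0,0,0],0.1],[[-0.0068,0.0291,0],[0,0,0],0.1],[[-0.0068,0.0291,0],[0,0,0],0.1],[[-0.0068,0.0291,0],[0,0,0],0.4],[[-0.0068,0.0291,0],[0,0,0],0.4],[[-0.0069,0.0291,0],[0,0,0],0.4],[[-0.007,0.0291,0],[0,0,0],0.4],[[0,0,0.016],[0,0,9.3],0.4],[[0,0,0.016],[0,0,9.3],0.4],[[0,0,0.016],[0,0,9.3],0.4],[[0,0,0.016],[0,0,9.3],0.4],[[0,0,0.016],[0,0,9.4],0.4],[[0,0,0],[0,0,0],0.4],[[0,0,0],[0,0,0],0.4]]'
python3 - <<'E'
from h import *
go(.4302,-.0092,.034,-40)
E
```

```text
time_s: 37.12
position: [0.4308, -0.0097, 0.1289]
ee_rot: [[0.768, -0.641, 0.0], [-0.641, -0.768, 0.0], [0.0, -0.0, -1.0]]
ft_force: [0.5, 1.0, -0.5]
grip_width: 0.705
t 37.12 pos [ 0.4308 -0.0097  0.1289] psi -39.87 tilt [ 0.  0. -1.] | shift(tool) [-0.0008  0.      0.0949] turn z 0.13 grip 0.705 F [ 0.5  1.  -0.5]
```

```bash
python3 -m handwheel '[[[-0.001,0,0.03],[0,0,0],0.4],[[0,0,0.03],[0,0,0],0.4],[[0,0,0.02],[0,0,0],0.4],[[0,0,0.015],[0,0,0],0.4],[[0,0,0],[0,0,0],-0.5],[[0,0,0],[0,0,0],-1],[[0,0,0],[0,0,0],-1],[[0,0,0],[0,0,0],-1],[[0,0,0],[0,0,0],-1]]'
python3 -m handwheel '[[[0,0,-0.01],[0,0,0],-1],[[0,0,-0.02],[0,0,0],-1],[[0,0,-0.03],[0,0,0],-1],[[0,0,-0.03],[0,0,0],-1],[[0,0,-0.03],[0,0,-9.4],-1],[[0,0,0],[0,0,-9.3],-1],[[0,0,0],[0,0,-9.3],-1],[[0,0,0],[0,0,-9.3],-1],[[0,0,0],[0,0,-9.3],-1],[[0,0,0],[0,0,0],-1],[[0,0,0],[0,0,0],-1]]'
python3 - <<'E'
from h import *
go(*pocket(1,-1),.154,6.6)
E
```

```text
time_s: 38.25
position: [0.4305, -0.0084, 0.0344]
ee_rot: [[0.766, -0.642, 0.001], [-0.642, -0.766, 0.0], [0.001, -0.001, -1.0]]
ft_force: [-2.0, -2.1, 6.1]
grip_width: 0.343
time_s: 39.62
position: [0.43, -0.0085, 0.1536]
ee_rot: [[0.994, 0.111, 0.0], [0.111, -0.994, 0.0], [0.0, -0.0, -1.0]]
ft_force: [-0.3, 0.1, -2.2]
grip_width: 0.337
t 39.62 pos [ 0.43   -0.0085  0.1536] psi 6.35 tilt [ 0.  0. -1.] | shift(tool) [ 0.1993 -0.1549 -0.0003] turn z -0.25 grip 0.337 F [-0.3  0.1 -2.2]
```

```bash
python3 -m handwheel '[[[0.0249,-0.0194,0],[0,0,-0.2],-1],[[0.0249,-0.0194,0],[0,0,0],-1],[[0.0249,-0.0194,0],[0,0,0],-1],[[0.0249,-0.0194,0],[0,0,0],-1],[[0.0249,-0.0194,0],[0,0,0],-1],[[0.0249,-0.0193,0],[0,0,0],-1],[[0.0249,-0.0193,0],[0,0,0],-1],[[0.025,-0.0193,0],[0,0,0],-1],[[0,0,0],[0,0,0],-1],[[0,0,0.025],[0,0,0],-1],[[0,0,0.02],[0,0,0],-1],[[0,0,0],[0,0,0],-1],[[0,0,0],[0,0,0],-1]]'
python3 - <<'E'
from h import *
go(*pocket(1,-1),.049,6.6)
E
```

```text
time_s: 41.25
position: [0.6101, 0.1685, 0.1089]
ee_rot: [[0.993, 0.117, 0.0], [0.117, -0.993, -0.0], [0.0, 0.0, -1.0]]
ft_force: [0.1, -0.6, -2.0]
grip_width: 0.342
t 41.25 pos [0.6101 0.1685 0.1089] psi 6.72 tilt [ 0. -0. -1.] | shift(tool) [0.0008 0.0011 0.0599] turn z 0.12 grip 0.342 F [ 0.1 -0.6 -2. ]
```

```bash
python3 -m handwheel '[[[0.001,0.001,0.015],[0,0,0],-1],[[0,0,0.012],[0,0,0],-1],[[0,0,0.01],[0,0,0],-1],[[0,0,0.008],[0,0,0],-1],[[0,0,0.006],[0,0,0],-1],[[0,0,0.005],[0,0,0],-1],[[0,0,0.003],[0,0,0],-1],[[0,0,0.001],[0,0,0],-1],[[0,0,0],[0,0,0],-1]]'
python3 -m handwheel '[[[0,0,0],[0,0,0],0],[[0,0,0],[0,0,0],0.1],[[0,0,0],[0,0,0],0.1],[[0,0,-0.01],[0,0,0],0.1],[[0,0,-0.03],[0,0,0],0.1],[[0,0,-0.04],[0,0,0],0.1],[[0,0,-0.04],[0,0,0],0.1],[[0,0,-0.04],[0,0,0],0.1],[[0,0,0],[0,0,0],0.1],[[0,0,0],[0,0,0],0.1]]'
python3 - <<'E'
from h import *
c,im=snap('top','t4'); mods(im); go(.4353,-.1215,.034,40.6)
E
```

```text
time_s: 42.38
position: [0.6111, 0.168, 0.0485]
ee_rot: [[0.993, 0.118, 0.0], [0.118, -0.993, 0.0], [0.0, -0.0, -1.0]]
ft_force: [0.2, -0.3, -1.9]
grip_width: 0.342
time_s: 43.62
position: [0.6107, 0.1681, 0.2083]
ee_rot: [[0.993, 0.118, -0.0], [0.118, -0.993, 0.0], [-0.0, -0.0, -1.0]]
ft_force: [0.1, 0.3, -0.4]
grip_width: 0.552
px [305. 275.] ctr [ 0.4352 -0.1215] L [0.059 0.064] fin 40.6
t 43.67 pos [0.6105 0.168  0.2078] psi 6.77 tilt [-0.001 -0.    -1.   ] | shift(tool) [-0.2079  0.2669  0.174 ] turn z -33.83 grip 0.551 F [ 0.2 -0.3  0. ]
```

12 rows of (-0.0173, 0.0222), then turn -33.8.

```bash
python3 -m handwheel '[[[-0.0173,0.0222,0],[0,0,0],0.1],[[-0.0173,0.0222,0],[0,0,0],0.1],[[-0.0173,0.0222,0],[0,0,0],0.1],[[-0.0173,0.0222,0],[0,0,0],0.1],[[-0.0173,0.0222,0],[0,0,0],0.1],[[-0.0173,0.0222,0],[0,0,0],0.1],[[-0.0173,0.0222,0],[0,0,0],0.4],[[-0.0173,0.0222,0],[0,0,0],0.4],[[-0.0173,0.0222,0],[0,0,0],0.4],[[-0.0173,0.0223,0],[0,0,0],0.4],[[-0.0174,0.0224,0],[0,0,0],0.4],[[-0.0175,0.0224,0],[0,0,0],0.4],[[0,0,0.02],[0,0,-8.5],0.4],[[0,0,0.02],[0,0,-8.5],0.4],[[0,0,0.02],[0,0,-8.5],0.4],[[0,0,0.02],[0,0,-8.3],0.4],[[0,0,0],[0,0,0],0.4],[[0,0,0],[0,0,0],0.4]]'
python3 - <<'E'
from h import *
go(.4352,-.1215,.034,40.6)
E
```

```text
time_s: 45.92
position: [0.436, -0.1223, 0.129]
ee_rot: [[0.762, 0.647, 0.001], [0.647, -0.762, -0.0], [0.0, 0.001, -1.0]]
ft_force: [0.1, 0.6, -0.8]
grip_width: 0.701
t 45.92 pos [ 0.436  -0.1223  0.129 ] psi 40.33 tilt [ 0.001 -0.    -1.   ] | shift(tool) [-0.0001 -0.0012  0.095 ] turn z -0.27 grip 0.701 F [ 0.1  0.6 -0.8]
```

```bash
python3 -m handwheel '[[[0,-0.001,0.03],[0,0,-0.2],0.4],[[0,0,0.03],[0,0,0],0.4],[[0,0,0.02],[0,0,0],0.4],[[0,0,0.015],[0,0,0],0.4],[[0,0,0],[0,0,0],-0.5],[[0,0,0],[0,0,0],-1],[[0,0,0],[0,0,0],-1],[[0,0,0],[0,0,0],-1],[[0,0,0],[0,0,0],-1]]'
python3 -m handwheel '[[[0,0,-0.01],[0,0,0],-1],[[0,0,-0.02],[0,0,0],-1],[[0,0,-0.03],[0,0,0],-1],[[0,0,-0.03],[0,0,0],-1],[[0,0,-0.03],[0,0,8.5],-1],[[0,0,0],[0,0,8.5],-1],[[0,0,0],[0,0,8.5],-1],[[0,0,0],[0,0,8.5],-1],[[0,0,0],[0,0,0],-1],[[0,0,0],[0,0,0],-1]]'
python3 - <<'E'
from h import *
go(*pocket(-1,-1),.154,6.6)
E
```

```text
time_s: 47.05
position: [0.4358, -0.1208, 0.0341]
ee_rot: [[0.758, 0.653, 0.001], [0.653, -0.758, 0.0], [0.001, 0.001, -1.0]]
ft_force: [-2.6, -0.2, 9.9]
grip_width: 0.336
time_s: 48.3
position: [0.4353, -0.1207, 0.1536]
ee_rot: [[0.993, 0.121, 0.0], [0.121, -0.993, 0.0], [0.0, -0.0, -1.0]]
ft_force: [0.3, 0.1, -1.7]
grip_width: 0.344
t 48.3 pos [ 0.4353 -0.1207  0.1536] psi 6.97 tilt [ 0.  0. -1.] | shift(tool) [ 0.0654 -0.2657 -0.0004] turn z 0.37 grip 0.344 F [ 0.3  0.1 -1.7]
```

```bash
python3 -m handwheel '[[[0.0065,-0.0266,0],[0,0,0],-1],[[0.0065,-0.0266,0],[0,0,0],-1],[[0.0065,-0.0266,0],[0,0,0],-1],[[0.0065,-0.0266,0],[0,0,0],-1],[[0.0065,-0.0266,0],[0,0,0],-1],[[0.0065,-0.0266,0],[0,0,0],-1],[[0.0065,-0.0266,0],[0,0,0],-1],[[0.0065,-0.0265,0],[0,0,0],-1],[[0.0066,-0.0265,0],[0,0,0],-1],[[0.0067,-0.0265,0],[0,0,0.4],-1],[[0,0,0],[0,0,0],-1],[[0,0,0.025],[0,0,0],-1],[[0,0,0.02],[0,0,0],-1],[[0,0,0],[0,0,0],-1],[[0,0,0],[0,0,0],-1]]'
python3 - <<'E'
from h import *
go(*pocket(-1,-1),.049,6.6)
E
```

```text
time_s: 50.18
position: [0.4692, 0.1503, 0.109]
ee_rot: [[0.994, 0.111, 0.0], [0.111, -0.994, 0.0], [0.0, -0.0, -1.0]]
ft_force: [0.9, -0.3, -1.9]
grip_width: 0.34
t 50.17 pos [0.4692 0.1503 0.109 ] psi 6.36 tilt [ 0.  0. -1.] | shift(tool) [-0.0011 -0.0008  0.06  ] turn z -0.24 grip 0.34 F [ 0.9 -0.3 -1.9]
```

```bash
python3 -m handwheel '[[[-0.001,-0.001,0.015],[0,0,0],-1],[[0,0,0.012],[0,0,0],-1],[[0,0,0.01],[0,0,0],-1],[[0,0,0.008],[0,0,0],-1],[[0,0,0.006],[0,0,0],-1],[[0,0,0.005],[0,0,0],-1],[[0,0,0.003],[0,0,0],-1],[[0,0,0.001],[0,0,0],-1],[[0,0,0],[0,0,0],-1]]'
python3 -m handwheel '[[[0,0,0],[0,0,0],0],[[0,0,0],[0,0,0],0.1],[[0,0,0],[0,0,0],0.1],[[0,0,-0.01],[0,0,0],0.1],[[0,0,-0.03],[0,0,0],0.1],[[0,0,-0.04],[0,0,0],0.1],[[0,0,-0.04],[0,0,0],0.1],[[0,0,-0.04],[0,0,0],0.1],[[0,0,-0.04],[0,0,0],-1],[[0,0,-0.04],[0,0,0],-1],[[0,0,0],[0,0,0],-1],[[0,0,0],[0,0,0],-1]]'
python3 - <<'E'
from h import *
c2,im2=snap('top','t5'); mods(im2); c,im=snap('wrist','w_all'); go(.5,.2,.3,6.6)
E
```

```text
time_s: 51.3
position: [0.4678, 0.1516, 0.0484]
ee_rot: [[0.994, 0.111, 0.0], [0.111, -0.994, 0.0], [0.0, -0.0, -1.0]]
ft_force: [0.3, -0.4, -1.8]
grip_width: 0.34
time_s: 52.8
position: [0.4673, 0.1518, 0.2881]
ee_rot: [[0.994, 0.111, -0.001], [0.111, -0.994, 0.001], [-0.001, -0.001, -1.0]]
ft_force: [-0.3, 0.2, -0.7]
grip_width: -0.0
t 52.9 pos [0.4672 0.1513 0.2877] psi 6.35 tilt [-0.001 -0.001 -1.   ] | shift(tool) [ 0.038  -0.0447 -0.0124] turn z -0.25 grip 0.002 F [-0.4  0.6 -0.5]
```

View pics/w_all.png

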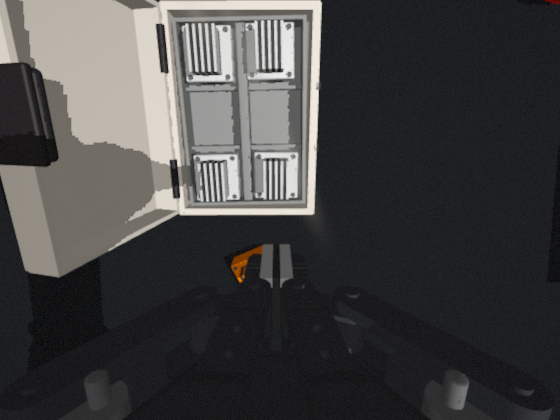

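All four modules stand in the corner pockets at (208,53), (270,50), (217,178) and (276,176), no module is left on the bench, and the closed fingers are clear. Next is the lid angle, by comparing its predicted corner pixels with the top view ((41,163), (58,161) and (43,298) seen).

```bash
cat >> h.py <<'E'
def lidpt(th,x,l,z,cc=(.535,.198),yaw=6.6):
    # point on lid: x along the hinge, l from hinge toward free edge, z local height; angle th
    a=np.radians(yaw); y=87e-3-l*np.cos(th)+z*np.sin(th); h=.05+l*np.sin(th)+z*np.cos(th)
    return np.array([cc[0]+np.cos(a)*x-np.sin(a)*y, cc[1]+np.sin(a)*x+np.cos(a)*y, h])
E
python3 - <<'E'
from h import *
c=ctrl.camera_info('top');s=ctrl.camera_info('scene')
for th in (1.57,1.7,1.8,1.9,2.0,2.05):
    print(th,*[proj(k,[lidpt(th,x,.174,z)]).round(0)[0].tolist() for k in (c,s) for x in (.121,-.121) for z in (0,.037)], 'press pt',lidpt(th,0,.168,.037).round(3))
E
```

```text
1.57 [80.0, 156.0] [59.0, 158.0] [86.0, 296.0] [64.0, 298.0] [463.0, 236.0] [485.0, 238.0] [452.0, 145.0] [470.0, 146.0] press pt [0.521 0.321 0.218]
1.7 [67.0, 158.0] [48.0, 160.0] [73.0, 297.0] [53.0, 299.0] [476.0, 238.0] [497.0, 242.0] [463.0, 146.0] [481.0, 150.0] press pt [0.518 0.342 0.212]
1.8 [58.0, 159.0] [41.0, 162.0] [64.0, 298.0] [45.0, 299.0] [486.0, 240.0] [506.0, 245.0] [471.0, 148.0] [488.0, 153.0] press pt [0.516 0.358 0.205]
1.9 [50.0, 160.0] [34.0, 164.0] [55.0, 298.0] [39.0, 300.0] [495.0, 243.0] [514.0, 249.0] [479.0, 151.0] [495.0, 156.0] press pt [0.515 0.373 0.197]
2.0 [43.0, 162.0] [29.0, 166.0] [48.0, 299.0] [33.0, 300.0] [503.0, 246.0] [520.0, 253.0] [486.0, 154.0] [501.0, 161.0] press pt [0.513 0.387 0.187]
2.05 [40.0, 163.0] [27.0, 167.0] [44.0, 299.0] [31.0, 300.0] [507.0, 248.0] [523.0, 256.0] [489.0, 155.0] [503.0, 163.0] press pt [0.512 0.394 0.182]
```

Run:
```python
from h import *
a=np.radians(6.6); off=.0145*np.array([-np.sin(a),np.cos(a),0])
p0=None
s=ctrl.state();print(s['time_s'])
st=np.array([.535,.198,0])+[np.cos(a)*.05-np.sin(a)*.205,np.sin(a)*.05+np.cos(a)*.205,.18]
go(*st,6.6); p0=st
for th in [1.8]+list(np.arange(1.7,0.05,-.1)):
    p=lidpt(th,.05,.15,.037)+off
    d=p-p0; y=87-150*np.cos(th)+37*np.sin(th)+14.5
    print(round(th,2),'y z',y.round(0),p[2].round(3),'tool dy dz mm',(-(d@[-np.sin(a),np.cos(a),0])*1e3).round(1),(-d[2]*1e3).round(1)); p0=p
```

```text
52.9
t 52.9 pos [0.4672 0.1513 0.2877] psi 6.35 tilt [-0.001 -0.001 -1.   ] | shift(tool) [ 0.1218 -0.2442  0.1073] turn z -0.25 grip 0.002 F [-0.4  0.6 -0.5]
1.8 y z 172.0 0.188 tool dy dz mm 33.4 -7.7
1.7 y z 158.0 0.194 tool dy dz mm 14.1 -6.3
1.6 y z 143.0 0.199 tool dy dz mm 14.7 -4.9
1.5 y z 128.0 0.202 tool dy dz mm 15.1 -3.4
1.4 y z 112.0 0.204 tool dy dz mm 15.3 -1.9
1.3 y z 97.0 0.204 tool dy dz mm 15.4 -0.3
1.2 y z 82.0 0.203 tool dy dz mm 15.4 1.2
1.1 y z 66.0 0.2 tool dy dz mm 15.2 2.7
1.0 y z 52.0 0.196 tool dy dz mm 14.8 4.3
0.9 y z 37.0 0.19 tool dy dz mm 14.3 5.7
0.8 y z 24.0 0.183 tool dy dz mm 13.7 7.1
0.7 y z 11.0 0.175 tool dy dz mm 12.9 8.4
0.6 y z -1.0 0.165 tool dy dz mm 12.0 9.7
0.5 y z -12.0 0.154 tool dy dz mm 11.0 10.8
0.4 y z -22.0 0.142 tool dy dz mm 9.9 11.9
0.3 y z -31.0 0.13 tool dy dz mm 8.6 12.8
0.2 y z -38.0 0.116 tool dy dz mm 7.3 13.6
0.1 y z -44.0 0.102 tool dy dz mm 5.9 14.3
```

```bash
python3 -m handwheel '[[[0,0,-0.02],[0,0,0],-1],[[0,0,-0.02],[0,0,-0.2],-1],[[0.0122,-0.0244,0],[0,0,0],-1],[[0.0122,-0.0244,0],[0,0,0],-1],[[0.0122,-0.0244,0],[0,0,0],-1],[[0.0122,-0.0244,0],[0,0,0],-1],[[0.0122,-0.0244,0],[0,0,0],-1],[[0.0122,-0.0244,0],[0,0,0],-1],[[0.0122,-0.0244,0],[0,0,0],-1],[[0.0122,-0.0244,0],[0,0,0],-1],[[0.0122,-0.0244,0],[0,0,0],-1],[[0.0122,-0.0244,0],[0,0,0],-1],[[0,0,0],[0,0,0],-1],[[0,0,0.03],[0,0,0],-1],[[0,0,0.03],[0,0,0],-1],[[0,0,0.03],[0,0,0],-1],[[0,0,0.03],[0,0,0],-1],[[0,0,0.027],[0,0,0],-1],[[0,0,0],[0,0,0],-1],[[0,0,0],[0,0,0],-1]]'
python3 -m handwheel '[[[0,0.01,-0.002],[0,0,0],-1],[[0,0.01,-0.002],[0,0,0],-1],[[0,0.01,-0.002],[0,0,0],-1],[[0,0.008,-0.004],[0,0,0],-1],[[0,0.008,-0.004],[0,0,0],-1],[[0,0.008,-0.003],[0,0,0],-1],[[0,0.008,-0.003],[0,0,0],-1],[[0,0.008,-0.002],[0,0,0],-1],[[0,0.008,-0.002],[0,0,0],-1],[[0,0.008,-0.001],[0,0,0],-1],[[0,0.008,-0.001],[0,0,0],-1]]'
python3 - <<'E'
from h import *
go(*lidpt(1.4,.05,.15,.037),6.6)
E
```

```text
time_s: 55.4
position: [0.5616, 0.4074, 0.1821]
ee_rot: [[0.994, 0.114, 0.0], [0.114, -0.994, -0.0], [0.0, 0.0, -1.0]]
ft_force: [0.6, 0.7, 0.3]
grip_width: 0.0
time_s: 56.78
position: [0.5718, 0.314, 0.2073]
ee_rot: [[0.993, 0.114, -0.0], [0.114, -0.993, -0.0], [-0.0, 0.0, -1.0]]
ft_force: [-0.9, 2.7, -1.2]
grip_width: 0.002
t 56.77 pos [0.5718 0.314  0.2073] psi 6.56 tilt [-0. -0. -1.] | shift(tool) [0.0001 0.0131 0.0032] turn z -0.04 grip 0.002 F [-0.9  2.7 -1.2]
```

```bash
python3 -m handwheel '[[[0,0.008,0],[0,0,0],-1],[[0,0.008,0.001],[0,0,0],-1],[[0,0.008,0.002],[0,0,0],-1],[[0,0.008,0.002],[0,0,0],-1],[[0,0.0075,0.002],[0,0,0],-1],[[0,0.0075,0.002],[0,0,0],-1],[[0,0.0075,0.002],[0,0,0],-1],[[0,0.0075,0.002],[0,0,0],-1],[[0,0.007,0.003],[0,0,0],-1],[[0,0.007,0.003],[0,0,0],-1],[[0,0.007,0.0035],[0,0,0],-1],[[0,0.007,0.0035],[0,0,0],-1],[[0,0.0065,0.004],[0,0,0],-1],[[0,0.0065,0.004],[0,0,0],-1],[[0,0,0],[0,0,0],-1]]'
python3 - <<'E'
from h import *
go(*(lidpt(.7,.05,.15,.037)+.0145*np.array([-.115,.993,0])),6.6)
E
```

```text
time_s: 58.65
position: [0.5834, 0.2115, 0.1729]
ee_rot: [[0.994, 0.113, -0.001], [0.113, -0.994, -0.0], [-0.001, 0.0, -1.0]]
ft_force: [-0.4, 1.3, -0.6]
grip_width: -0.004
t 58.65 pos [0.5834 0.2115 0.1729] psi 6.52 tilt [-0.001 -0.    -1.   ] | shift(tool) [ 0.0004 -0.0027 -0.002 ] turn z -0.08 grip -0.004 F [-0.4  1.3 -0.6]
```

```bash
python3 -m handwheel '[[[0,0.006,0.005],[0,0,0],-1],[[0,0.006,0.005],[0,0,0],-1],[[0,0.0055,0.0055],[0,0,0],-1],[[0,0.0055,0.0055],[0,0,0],-1],[[0,0.005,0.006],[0,0,0],-1],[[0,0.005,0.006],[0,0,0],-1],[[0,0.0043,0.0064],[0,0,0],-1],[[0,0.0043,0.0064],[0,0,0],-1],[[0,0.0036,0.0068],[0,0,0],-1],[[0,0.0036,0.0068],[0,0,0],-1],[[0,0.003,0.007],[0,0,0],-1],[[0,0,0],[0,0,0],-1]]'
python3 - <<'E'
from h import *
go(*lidpt(.07,0,.162,.037),6.6)
c,im=snap('top','t6'); c2,i2=snap('scene','s6')
cv2.imwrite('pics/m6.png',np.hstack([im[120:330,20:300],i2[120:330,280:560]]))
E
```

```text
time_s: 60.15
position: [0.5891, 0.1605, 0.1063]
ee_rot: [[0.993, 0.114, -0.001], [0.114, -0.993, -0.0], [-0.001, 0.0, -1.0]]
ft_force: [0.2, 0.7, -0.7]
grip_width: -0.001
t 60.15 pos [0.5891 0.1605 0.1063] psi 6.54 tilt [-0.001 -0.    -1.   ] | shift(tool) [-0.0494  0.0286  0.0081] turn z -0.06 grip -0.001 F [ 0.2  0.7 -0.7]
```

View pics/m6.png

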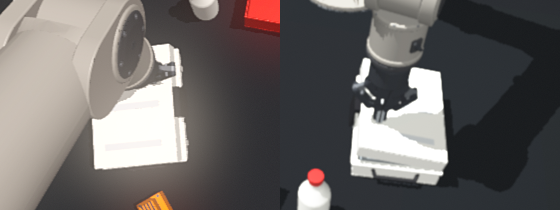

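The lid is almost down, with the fingertip on its outer face. Next I move over the middle of the free edge and press.

```bash
python3 -m handwheel '[[[0,0,-0.02],[0,0,0],-1],[[-0.0165,0.0095,0],[0,0,0],-1],[[-0.0165,0.0095,0],[0,0,0],-1],[[-0.0165,0.0095,0],[0,0,0],-1],[[0,0,0.01],[0,0,0],-1],[[0,0,0.008],[0,0,0],-1],[[0,0,0.005],[0,0,0],-1],[[0,0,0.003],[0,0,0],-1],[[0,0,0.003],[0,0,0],-1],[[0,0,0],[0,0,0],-1]]'
python3 -m handwheel '[[[0,0,0.002],[0,0,0],-1],[[0,0,0.002],[0,0,0],-1],[[0,0,0.002],[0,0,0],-1],[[0,0,0],[0,0,0],-1]]'
python3 -m handwheel '[[[0,0,0.002],[0,0,0],-1],[[0,0,0.002],[0,0,0],-1],[[0,0,0.002],[0,0,0],-1],[[0,0,0],[0,0,0],-1]]'
```

```text
time_s: 61.5
position: [0.5439, 0.1264, 0.098]
ee_rot: [[0.993, 0.114, 0.0], [0.114, -0.993, -0.0], [0.0, 0.0, -1.0]]
ft_force: [-0.9, -2.6, 4.8]
grip_width: 0.002
time_s: 62.0
position: [0.5435, 0.127, 0.0917]
ee_rot: [[0.993, 0.114, -0.0], [0.114, -0.993, -0.0], [-0.0, -0.0, -1.0]]
ft_force: [-0.2, -0.1, 0.0]
grip_width: -0.001
time_s: 62.5
position: [0.5436, 0.1269, 0.0867]
ee_rot: [[0.993, 0.114, -0.0], [0.114, -0.993, 0.001], [-0.0, -0.001, -1.0]]
ft_force: [-8.4, -0.2, 23.9]
grip_width: 0.005
```

The force fell to 0 at 92 mm, which was the snap, and then rose to 24 N at 87 mm, the shut height. Retracting to check.

```bash
python3 -m handwheel '[[[0,0,-0.01],[0,0,0],-1],[[0,0,-0.03],[0,0,0],-1],[[0,0,-0.04],[0,0,0],-1],[[0,0,-0.04],[0,0,0],-1],[[0,0.03,-0.03],[0,0,0],-1],[[0,0.03,0],[0,0,0],-1],[[0,0.03,0],[0,0,0],-1],[[0,0.03,0],[0,0,0],-1],[[0,0.03,0],[0,0,0],-1],[[0,0.03,0],[0,0,0],-1],[[0,0,0],[0,0,0],-1],[[0,0,0],[0,0,0],-1],[[0,0,0],[0,0,0],-1]]'
python3 - <<'E'
from h import *
go(.5,0,.2,6.6)
c,im=snap('top','t7'); c2,i2=snap('scene','s7')
cv2.imwrite('pics/m7.png',np.hstack([cv2.resize(im[:,:],(400,300)),cv2.resize(i2,(400,300))]))
for x in (.121,-.121):
  for th in (0,.07): print(x,th,'top',proj(c,[lidpt(th,x,.174,.037)]).round(1),'scene',proj(c2,[lidpt(th,x,.174,.037)]).round(1))
cv2.imwrite('pics/m7.png',np.vstack([np.hstack([cv2.resize(im,(400,300)),cv2.resize(i2,(400,300))]),np.hstack([cv2.resize(im[150:300,80:280],(400,300)),cv2.resize(i2[170:320,320:520],(400,300))])]))
E
```

```text
time_s: 64.12
position: [0.5642, -0.0509, 0.2358]
ee_rot: [[0.993, 0.116, -0.0], [0.116, -0.993, 0.0], [-0.0, -0.0, -1.0]]
ft_force: [0.2, -0.1, 0.1]
grip_width: -0.003
t 64.12 pos [ 0.5642 -0.0509  0.2358] psi 6.65 tilt [-0.  0. -1.] | shift(tool) [-0.0578 -0.058   0.0359] turn z 0.05 grip -0.003 F [ 0.2 -0.1  0.1]
0.121 0 top [[193.2 165.6]] scene [[354.9 270.6]]
0.121 0.07 top [[190.7 164.3]] scene [[357.1 267.2]]
-0.121 0 top [[202.2 280.3]] scene [[359.6 183.9]]
-0.121 0.07 top [[199.8 280.8]] scene [[361.5 180.3]]
```

View pics/m7.png

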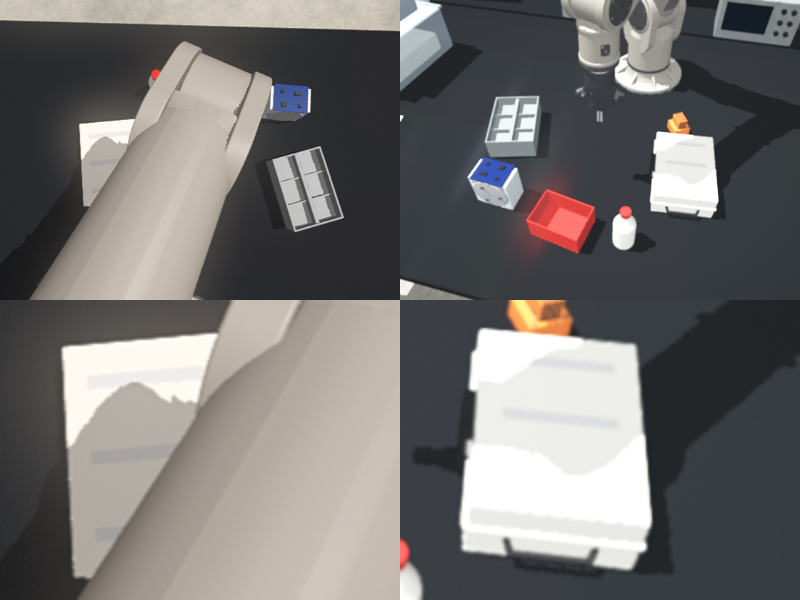

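The lid is flat on the case: its near-left corner is at about (355,272) or lower in the scene view, against 270.6 predicted for shut and 267 for unlatched. The two-tray pile and the bystanders are in place, and the arm is clear. Handing in.

```bash
python3 -c "
from station import ctrl
print(ctrl.sign_off())"
```

```text
the job is handed in; nothing more can be done
None
```

I put the top tray in the case, stood all four modules present upright in its corner pockets, and closed the lid until the catch clicked. I handed the job in at about 64 s; no verdict was reported.

- **Tray and modules:** the last wrist view before closing showed four modules in separate pockets and no silver module left on the bench. Each module was released at the tool height expected for it resting on the pocket floor. I judged the exact seating from that height and the picture, and did not measure it separately.
- **Lid:** during the press the force fell to 0 at 92 mm, then rose to 24 N at 87 mm, the shut height. In the last picture the lid corner matches the shut position. That corner was read by eye and lay a few pixels lower than predicted, which still points to shut. I had no direct reading of the lid angle.
- **Everything else:** the other two trays, the instrument, red bin, bottle and orange look-alike show no visible change. The arm ended clear, with about 0 N on the wrist.
- **One check that failed:** an early module measurement from the top camera merged several objects. I raised the brightness threshold, and the later readings agreed with each other.

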